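# Bring a telescoping work rest level with its twin and lock it

## Robot

A 6-joint arm with a two-finger parallel gripper is mounted at the origin on a cart in front of the work surface, level with it; the furniture and walls round the work are solid. World frame = base frame: x ahead of the robot, y to its left, z up, the work surface at z = 0. Lengths are in m, angles in rad, forces in N, time in s.
With the tool pointing down it reaches from about 0.225 to 0.875 m from the base axis. Payload 3.4 kg.
Tool frame: the origin (TCP) lies midway between the tips of the shut fingers; the grasp point (between the pads) lies 19 mm behind it (pinch_z is the distance from the TCP to the grasp point, in m); z points along the fingers, y is the line along which they close (so a half turn about z gives the same grasp; the last joint's range is limited). The gripper opens to 85 mm and grips with 20 to 120 N. Pads are 22 mm wide; open, the fingers measure 114 mm over their backs; the gripper's body (76 mm by 85 mm) begins 54 mm behind the grasp point. The pads swing forward as they close: fully open they stand 13 mm farther back than shut.
Start: joints at [1.099, 0.276, 1.505, -0, 1.361, -0.121], TCP at [0.198, 0.54, 0.231] pointing down, gripper open.
Joint ranges: [-2.89, 2.89], [-0.75, 2.08], [0.22, 2.7], [-1.18, 4.32], [0.11, 2.71], [-2.7, 2.7]. Speed limits (rad/s): [2.57, 2.57, 3.14, 3.14, 3.14, 3.14].

## Interface

Orientations are given as a unit quaternion [w, x, y, z].
In Python, from rig import get_state, get_image, sign_off, pinch_z gives the robot as it stands.
- The arm moves only by the tool send_rows, never from a script. Its argument "steps" is one flat list of numbers, 5 for each row, row after row: the gripper's target within -1 to 1 (fully open at 1, half-way at 0, shut at -1), then the shift along the tool's x, y, z in cm, then the turn about the tool's z in degrees. In form: [gripper, x, y, z, roll, gripper, x, y, z, roll, ...]. A call has 1 to 12 rows; each row shifts and turns the commanded pose from where the row before left it, along the tool's axes as they then stand; what a row does not reach is not made up. A row lasts 1/10 s, in which the tool goes at most 50 mm and 8.59 degrees, less where a joint would pass 70% of its speed; a pose out of reach is approached as far as the arm can. A call is refused whole if a number of a shift passes 5 or a number of a turn 8.59, either way. A call with a gripper value outside its range is refused whole. The fingers move at their own pace and stop on an object; "newtons" is the grip in N (left out, the last holds). Time passes only in rows, so rows that do not move let the fingers close. It gives the time, the measured TCP pose, the force, the opening and the grip force at its end, in the units of the state.
- get_state(): the state, without advancing time (a new reading comes with each control period).
- get_image(name): name is "scene" or "top"; returns a dict with "color" (420x560x3 uint8, red, green, blue), "mtx" (3x3 intrinsics, pixels), "k1" (the pictures are not rectified: a ray, as slopes to the right and down, at radius r is drawn at 1 + k1 r^2 times it, then the intrinsics apply), "T" (4x4, takes a point from camera to world coordinates). Camera axes: x right, y down, z forward; pixel columns grow to the right and rows downward; lengths in m; the calibration is good to about 2 mm. A picture is of the moment at which its call begins. There is no depth.
- sign_off(): hands the job in; it is judged then, once.
The state is a dict: "clock": time; "qpos": joint angles; "qd": joint speeds; "effort": joint torques, N m; "position": TCP position; "ee_rot": TCP orientation; "contact_force": force on the tool from outside, world axes, zero at the start; "moment": the same for the moment, N m; "width": finger opening in m; "gripper_force": force on a finger pad.
Only numpy, scipy, OpenCV 4.12 (cv2) and the standard library are available. Lean on these libraries where they do the work, as an engineer would, in place of code of your own. Each camera call takes 0.05 s, during which the arm holds its last target. There are 200 camera calls.

## Task

The feed board needs both telescoping rests at the same height: turn the orange-capped rest's upper section anticlockwise until its twist lock lets go fully, and draw the section up until its top is level with the grey-capped rest's. Then twist it back clockwise to lock it there, just tight enough that a firm push down of about 15 N no longer shifts it, without forcing the lock. Leave the grey rest and everything else on the bench as they are, and let go at the end.

Things in the scene. Friction and masses are not known exactly. Their poses are not given: they have to be found in the camera images.
- orange_top (a point): Centre of the round black rubber top face (47 mm across) of the orange-capped telescoping rest, the one to adjust. Starts 147 to 159 mm above the bench; the section's travel of 70 mm puts it at 144 to 214 mm. The section also turns about the upright axis through this point: clockwise from above locks, anticlockwise frees. z axis up, x axis along the white line on the face.
- orange_grip (a point): On the same axis, 19 mm below orange_top, at half height of the hexagonal orange cap (50 mm across flats, 58 over corners, 26 mm tall, 6 mm of rubber face above it): where fingers from above take two opposite flats, at 45 N or so. Its x axis points at the middle of a flat, others follow every 60 degrees. Under the cap is only the section's round tube, 37 mm across.
- orange_collar (a point): On the same axis, 104 mm below orange_top, in the black collar (45 mm across) at the section's lower end, hiding the lock. The angle at which it bites is seen nowhere and differs each time, and so does how tightly it was left, from barely nipped to tighter than needed: within 46 degrees anticlockwise it is quite free (hard stop only after 60); it may need up to 45 clockwise of the start.
- lock_pad: Brake pad of the twist lock, hidden in the collar, 12 to 20 mm from the axis; it turns and slides with the section, wedging on rest_post as the section is turned clockwise, and stays when let go. Each 6 degrees past the bite lets it stand some 3 to 5 N more push. With 16 to 48 N of pad force left it is well locked (15 N of push takes about 20 N); over 65 N is forced. Turning torque is jerky.
- rest_post: Fixed upright steel post of the orange rest, 28 mm across, with dark rings, reaching 137 mm above the bench, on a heavy dark foot 100 mm across that does not move (its place differs each time). Origin on its axis at bench height.
- rest_lift (a joint): How far the orange-capped section is drawn up on its post, m: 0 fully down, 0.07 fully out. Loose, it lifts with 4 to 6 N (weight 0.2 kg and some drag) and may sink when let go; half locked, it slips down the post under a push; locked, it stands.
- grey_top (a point): Centre of the rubber top face of the grey-capped rest, a stand of the same sizes already set and locked with its top 179 to 204 mm above the bench: it gives the height. z axis up.
- tape_gun: Bystander: black tape dispenser with a pistol grip lying on its side, 234x232x66 mm, between the rests.
- calculator: Bystander: pocket calculator, 118x72x12 mm.
- marker_black: Bystander: black felt marker, 19x124x18 mm, lying.
- cap_a: Bystander: pale round filter cap, 77 mm across, 18 mm high.
- peg_d: Bystander: green spring peg, 21x71x10 mm.

How it is judged:
By the outcome, as a careful person would: the job done as asked, in the order asked, and still so for the second after the job is handed in, with the robot touching nothing.
It also fails if it takes over 67 s, if anything falls off the work surface, if the arm or the gripper's body presses on something with over 40 N, if the wrist force passes 120 N, or if a joint passes its speed limit or range.

## Working session

There is one attempt and no reset: what is moved stays moved. The work goes in short steps, Python scripts to look and compute and a tool call to move; the robot and the scene stay as the last step left them, time stands still between calls to the robot, and variables do not carry over. Pictures are saved under pics/ and viewed, at most 10 in all, crops included, and the job is handed in when it is done.

Besides the shell and the picture viewer there is one more tool, called after "Request:" as name(argument=value, ...), one argument or row to a line, values as JSON. send_rows: Moves the arm, as the interface text tells. Its arguments: {"type":"object","properties":{"steps":{"type":"array"},"newtons":{"type":"number"}},"required":["steps"]}

```bash
mkdir -p pics
cat > h.py <<'E'
import numpy as np, cv2
from rig import *
def save(n,f):
    im=get_image(n); cv2.imwrite(f'pics/{f}.png',im['color'][:,:,::-1]); return im
def ray(im,u,v):
    k=im['mtx']; d=cv2.undistortPoints(np.array([[[u,v]]],float),k,None)[0,0]
    s=d.copy()
    for _ in range(30): s=d/(1+im['k1']*(s@s))
    T=im['T']; return T[:3,3], T[:3,:3]@np.array([s[0],s[1],1.])
def onz(im,u,v,z):
    o,r=ray(im,u,v); return o+r*(z-o[2])/r[2]
def proj(im,p):
    T=im['T']; c=T[:3,:3].T@(np.array(p)-T[:3,3]); s=c[:2]/c[2]; s=s*(1+im['k1']*(s@s)); k=im['mtx']
    return k[:2,:2]@s+k[:2,2]
def two(a,pa,b,pb):
    o1,r1=ray(a,*pa);o2,r2=ray(b,*pb); A=np.stack([r1,-r2],1)
    t=np.linalg.lstsq(A,o2-o1,rcond=None)[0]; x,y=o1+r1*t[0],o2+r2*t[1]
    return (x+y)/2,np.linalg.norm(x-y)
E
python3 - <<'E'
from h import *
import pickle
for n in('scene','top'):
    im=save(n,n+'0'); pickle.dump(im,open(n+'0.pkl','wb')); print(n,im['T'].round(3).tolist(),im['k1'],im['mtx'].tolist())
print(get_state(),pinch_z)
E
```

```text
scene [[-0.54, -0.334, 0.773, -0.248], [-0.842, 0.231, -0.488, 0.426], [-0.015, -0.914, -0.406, 0.52], [0.0, 0.0, 0.0, 1.0]] 0.03548024352493347 [[387.38119898067515, 0.0, 280.4301307758814], [0.0, 387.38119898067515, 204.57370360568126], [0.0, 0.0, 1.0]]
top [[0.011, -0.991, 0.131, 0.398], [-1.0, -0.012, -0.005, -0.068], [0.006, -0.131, -0.991, 1.133], [0.0, 0.0, 0.0, 1.0]] -0.14133779348659709 [[477.616874666642, 0.0, 275.980837773638], [0.0, 477.616874666642, 204.96135915692923], [0.0, 0.0, 1.0]]
{'clock': 0.1, 'qpos': array([ 1.09895998e+00,  2.76560817e-01,  1.50602183e+00,  1.96156495e-05,
        1.36067421e+00, -1.21010885e-01]), 'qd': array([ 7.13908095e-05, -2.33726569e-03, -3.99494053e-03, -3.56491321e-04,
        9.17811156e-04,  1.80056544e-04]), 'effort': array([ 7.17758194e-04, -4.17699623e+01, -2.46405476e+01, -3.45620492e-04,
        5.81613538e-03,  1.91862995e-06]), 'position': array([0.19740339, 0.53955742, 0.23050352]), 'ee_rot': array([-2.52231538e-04,  1.74516512e-01,  9.84653896e-01, -7.93013705e-04]), 'contact_force': array([-0.67741924, -0.40346054, -0.64329205]), 'moment': array([-0.06131325,  0.01317787, -0.02133652]), 'gripper_force': 0.0, 'width': 0.08502371748494915} 0.0187
```

View pics/scene0.png

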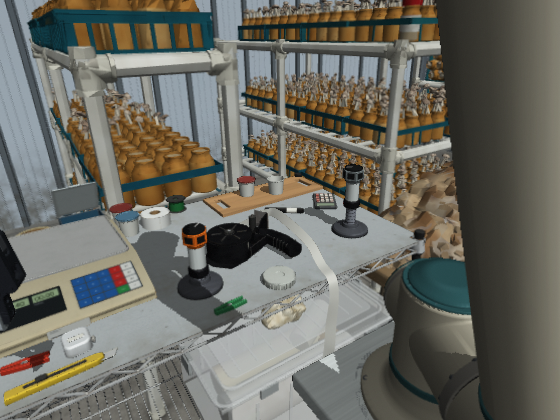

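View pics/top0.png

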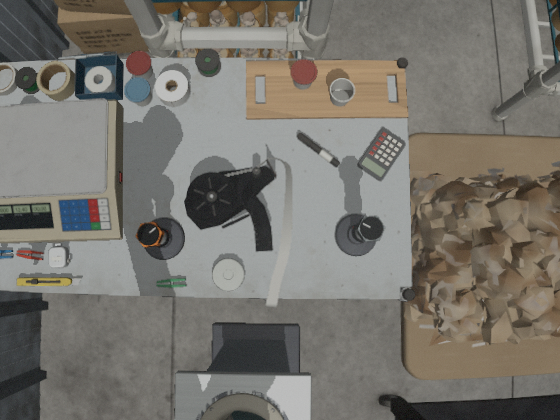

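The scene view shows the orange-capped rest at about (195,235) and the grey one at (352,172). In the top view they are at (150,234) and (370,228), with the tape gun between them. Next I'll view enlarged crops of the caps.

Run:
```python
import pickle,cv2,numpy as np
L={n:pickle.load(open(n+'0.pkl','rb'))['color'][:,:,::-1] for n in('scene','top')}
def c(n,u,v,w=50,h=38): return cv2.resize(np.ascontiguousarray(L[n][v-h//2:v+h//2,u-w//2:u+w//2]),(400,300),interpolation=cv2.INTER_CUBIC)
cv2.imwrite('pics/crops.png',np.vstack([np.hstack([c('scene',195,235),c('scene',352,172)]),np.hstack([c('top',150,234),c('top',370,228)])]))
```

```text
(no output)
```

View pics/crops.png

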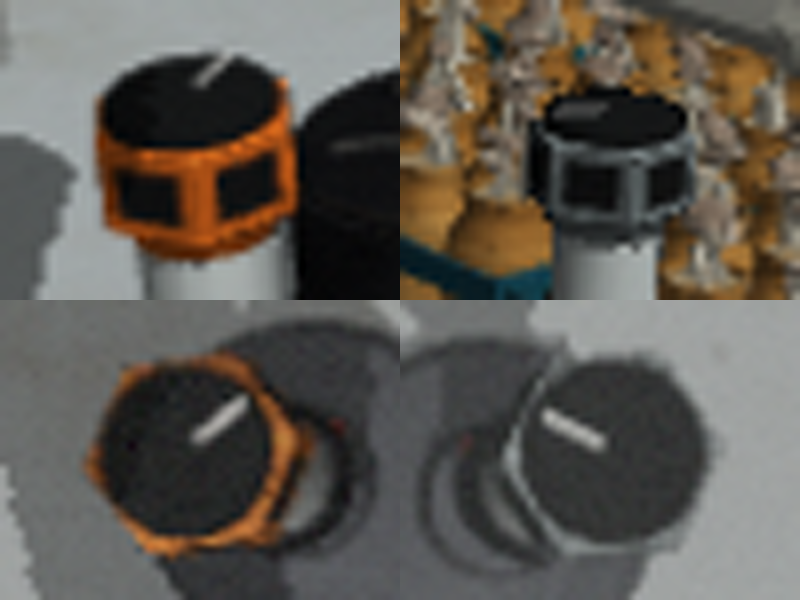

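The crops show both rubber faces as dark discs. The orange line points up-right at about 39° in the top view, and the hexagon corners put a flat's middle on that line. Now I'll measure.

```bash
cat >> h.py <<'E'
from scipy.optimize import least_squares
def disc(im,win,thr):
    """dark disc: biggest dark blob inside window -> sub-pixel contour"""
    u,v,w,h=win; g=im['color'][v:v+h,u:u+w].max(axis=2)
    S=8; G=cv2.resize(g,None,fx=S,fy=S,interpolation=cv2.INTER_CUBIC)
    return G,S
def line(im,box,z):
    u,v,w,h=box; g=im['color'][v:v+h,u:u+w].min(axis=2).astype(float)
    m=g>95; y,x=np.nonzero(m)
    P=np.array([onz(im,a+u,b+v,z)[:2] for a,b in zip(x,y)]); W=g[m]-60
    c=(P*W[:,None]).sum(0)/W.sum(); U,s,V=np.linalg.svd((P-c)*np.sqrt(W)[:,None]); return c,V[0],len(P)
E
python3 - <<'E'
from h import *
import pickle
s,t=[pickle.load(open(n+'0.pkl','rb')) for n in('scene','top')]
f=lambda x,y,u,v:((x+.5)/8-.5+u,(y+.5)/8-.5+v)
for name,pt,so,top,lr,zg in(('orange',f(186,151,125,215),(170,216),55,(103,280),.153),('grey',f(212,153,345,209),(327,153),88,(145,290),.19)):
    l,_=f(lr[0],top,*so); r,_=f(lr[1],top,*so); _,tp=f(0,top,*so)
    a=np.linspace(0,2*np.pi,73)
    def ring(z):
        c=onz(t,*pt,z); return c,np.array([proj(s,c+[.0235*np.cos(q),.0235*np.sin(q),0]) for q in a])
    for z in np.arange(zg-.012,zg+.016,.004):
        c,R=ring(z); print(name,z.round(3),c.round(4),'top err',(R[:,1].min()-tp).round(2),'l/r err',(R[:,0].min()-l).round(2),(R[:,0].max()-r).round(2))
for box,z in(((146,222,14,12),.153),((360,218,14,12),.19)):
    print(line(t,box,z))
    print(t['color'][box[1]:box[1]+12,box[0]:box[0]+14].min(axis=2))
E
```

```text
orange 0.141 [0.465  0.1953 0.141 ] top err 3.09 l/r err -1.29 -0.58
orange 0.145 [0.4647 0.1942 0.145 ] top err 1.36 l/r err -0.98 -0.24
orange 0.149 [0.4644 0.1932 0.149 ] top err -0.38 l/r err -0.67 0.11
orange 0.153 [0.4641 0.1921 0.153 ] top err -2.12 l/r err -0.36 0.45
orange 0.157 [0.4639 0.191  0.157 ] top err -3.87 l/r err -0.05 0.8
orange 0.161 [0.4636 0.19   0.161 ] top err -5.63 l/r err 0.27 1.15
orange 0.165 [0.4633 0.1889 0.165 ] top err -7.39 l/r err 0.58 1.49
grey 0.178 [ 0.4795 -0.265   0.178 ] top err 4.5 l/r err -0.62 -0.87
grey 0.182 [ 0.4792 -0.2641  0.182 ] top err 3.19 l/r err -0.69 -0.9
grey 0.186 [ 0.4788 -0.2633  0.186 ] top err 1.87 l/r err -0.77 -0.93
grey 0.19 [ 0.4785 -0.2625  0.19  ] top err 0.55 l/r err -0.84 -0.96
grey 0.194 [ 0.4781 -0.2617  0.194 ] top err -0.78 l/r err -0.91 -1.0
grey 0.198 [ 0.4778 -0.2608  0.198 ] top err -2.11 l/r err -0.98 -1.03
grey 0.202 [ 0.4775 -0.26    0.202 ] top err -3.45 l/r err -1.06 -1.06
grey 0.206 [ 0.4771 -0.2592  0.206 ] top err -4.79 l/r err -1.13 -1.09
(array([0.47219496, 0.183023  ]), array([-0.64923816,  0.760
[... 805 characters left out ...]
9  56  88  87  74  51  47  51  52  54  49  53  47]
 [ 56  46 101  76  67  52  48  47  52  49  53  51  47  52]
 [ 41  60  93  54  46  48  54  54  50  52  46  53  51  53]
 [ 44  78  62  47  45  50  53  54  51  51  48  52  53  52]
 [ 58  66  52  74  50  50  52  52  50  56  56  51  49  50]
 [ 79  53  72 160 135  73  50  55  51  52  49  52  50  52]
 [ 75  52  63 139 153 164 133  75  52  53  49  50  53  47]
 [ 63  50  50  67 110 137 156 164 133  76  51  57  49  52]
 [ 57  49  52  54  52  68 106 138 156 164 105  50  54  53]
 [ 53  44  53  54  56  55  57  66 106 134  98  49  51  51]
 [ 64  45  51  51  54  49  54  47  54  68  62  51  51  46]
 [ 63  50  47  53  52  56  54  52  52  50  52  54  54  48]]
```

Request:
send_rows(
  steps=[1, -1.19, -3.25, -0.2, 0, 1, -1.19, -3.25, -0.2, 0, 1, -1.19, -3.25, -0.2, 0, 1, -1.19, -3.25, -0.2, 0, 1, -1.19, -3.25, -0.2, 0, 1, -1.19, -3.25, 0, 0, 1, -1.19, -3.25, 0, 0, 1, -1.19, -3.25, 0, 0, 1, -1.19, -3.25, 0, 0, 1, -1.19, -3.25, 0, 0, 1, 0, 0, 0, 0],
  newtons=45,
)

```text
clock: 1.2
position: [0.1967, 0.1906, 0.2409]
ee_rot: [0.0, 0.177, 0.984, -0.001]
contact_force: [-0.1, 0.4, 0.3]
width: 0.0852
gripper_force: 0.0
```

Request:
send_rows(
  steps=[1, -3.13, 1.19, 0, 0, 1, -3.13, 1.19, 0, 0, 1, -3.13, 1.19, 0, 0, 1, -3.13, 1.19, 0, 0, 1, -3.13, 1.19, 0, 0, 1, -3.13, 1.19, 0, 0, 1, -3.13, 1.19, 0, 0, 1, -3.13, 1.19, 0, 0, 1, 0, 0, 0, 0, 1, 0, 0, 0, 0],
)

```text
clock: 2.2
position: [0.4656, 0.198, 0.2403]
ee_rot: [-0.001, 0.174, 0.985, -0.0]
contact_force: [-0.7, 0.2, -0.1]
width: 0.0855
gripper_force: 0.0
```

Run:
```python
from h import *
a=save('scene','scene1')['color'];b=save('top','top1')['color']
cr=lambda i,u,v:cv2.resize(np.ascontiguousarray(i[v-70:v+70,u-45:u+45]),(385,600),interpolation=cv2.INTER_CUBIC)
cv2.imwrite('pics/c1.png',np.hstack([cr(a,195,210),cr(b,150,230)])[:,:,::-1]); print(get_state()['qpos'])
```

```text
[ 2.64337964e-01  1.65034319e-01  1.63028787e+00  4.99660635e-04
  1.34807127e+00 -9.56502282e-01]
```

View pics/c1.png

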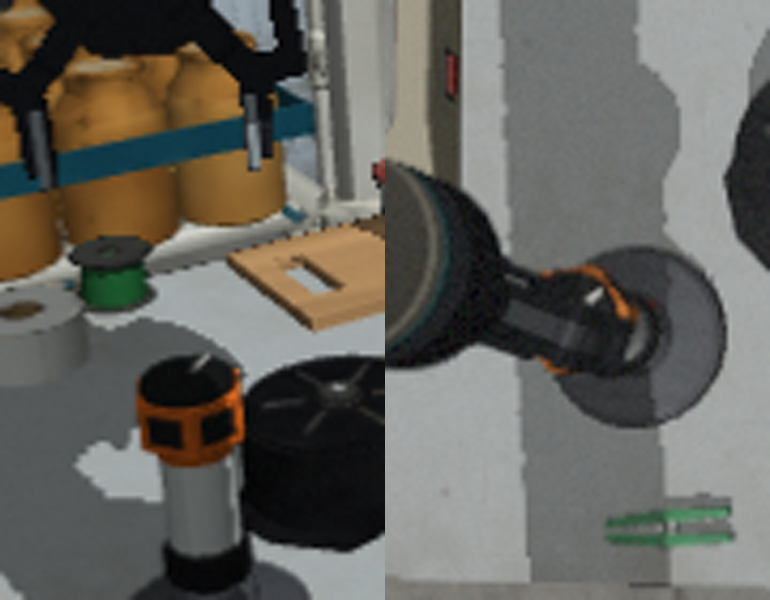

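Request:
send_rows(
  steps=[1, -0.05, -0.47, 2.0, 0, 1, 0, 0, 3.0, 0, 1, 0, 0, 2.0, 0, 1, 0, 0, 1.0, 0, 1, 0, 0, 1.0, 0, 1, 0, 0, 1.0, 0, 1, 0, 0, 1.0, 0, 1, 0, 0, 1.0, 0, 1, 0, 0, 1.1, 0, 1, 0, 0, 0, 0, 1, 0, 0, 0, 0],
)

```text
clock: 3.4
position: [0.4644, 0.1926, 0.11]
ee_rot: [-0.0, 0.175, 0.985, -0.0]
contact_force: [0.7, 0.5, -0.7]
width: 0.0854
gripper_force: 0.0
```

Run:
```python
from h import *
a=save('scene','scene2')['color']
cr=lambda i,u,v:cv2.resize(np.ascontiguousarray(i[v-50:v+50,u-60:u+60]),(720,600),interpolation=cv2.INTER_CUBIC)
cv2.imwrite('pics/c2.png',cr(a,195,220)[:,:,::-1]); s=get_state(); print(s['position'],s['contact_force'],s['moment'])
```

```text
[0.46470485 0.19272986 0.1104038 ] [-0.26413802  1.10654468  0.57030232] [-0.01413139 -0.02193607  0.00157829]
```

View pics/c2.png

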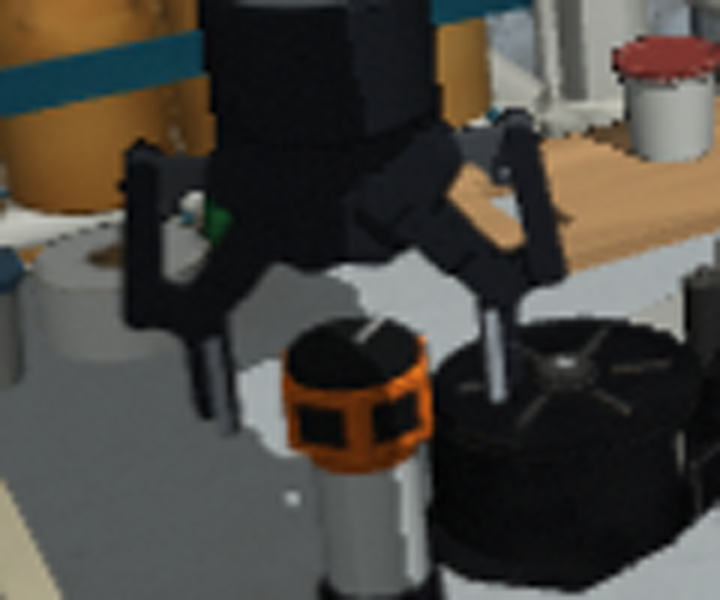

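The open fingers straddle the cap, with the left tip at (235,430) and the right tip at (500,400) around the cap at (355,400). Closing.

Request:
send_rows(
  steps=[0.2, 0, 0, 0, 0, 0, 0, 0, 0, 0, -1, 0, 0, 0, 0, -1, 0, 0, 0, 0, -1, 0, 0, 0, 0, -1, 0, 0, 0, 0, -1, 0, 0, 0, 0, -1, 0, 0, 0, 0],
  newtons=45,
)

```text
clock: 4.25
position: [0.4649, 0.1934, 0.1107]
ee_rot: [0.001, 0.175, 0.985, 0.001]
contact_force: [0.7, 5.3, 0.7]
width: 0.0491
gripper_force: 53.6
```

```bash
cat > st.py <<'E'
from h import *
s=get_state()
a,b=s['ee_rot'][1:3]; print('t',round(s['clock'],2),'pos',(s['position']*1000).round(1),'yaw_y',np.degrees(np.arctan2(b*b-a*a,2*a*b)).round(2),'F',s['contact_force'].round(1),'M',s['moment'].round(3),'w',round(s['width']*1000,1),'g',s['gripper_force'],'q6',s['qpos'][5].round(3))
E
python3 st.py
```

```text
t 4.25 pos [464.9 193.4 110.7] yaw_y 69.89 F [0.7 5.3 0.7] M [0.383 0.031 0.005] w 49.1 g 53.58336925506592 q6 -0.965
```

Request:
send_rows(
  steps=[-1, 0, 0.08, 0, -3, -1, 0, 0, 0, -3, -1, 0, 0, 0, -3, -1, 0, 0, 0, -3],
)

```text
clock: 4.65
position: [0.4649, 0.1937, 0.1102]
ee_rot: [0.0, 0.07, 0.998, 0.0]
contact_force: [0.8, 4.3, -0.7]
width: 0.0494
gripper_force: 53.4
```

```bash
python3 st.py
```

```text
t 4.65 pos [464.9 193.7 110.2] yaw_y 82.01 F [ 0.8  4.3 -0.7] M [ 0.29  -0.122 -0.046] w 49.4 g 53.381102085113525 q6 -1.175
```

Request:
send_rows(
  steps=[-1, 0, 0, 0, -3, -1, 0, 0, 0, -3, -1, 0, 0, 0, -3, -1, 0, 0, 0, -3],
)

```text
clock: 5.05
position: [0.465, 0.1938, 0.1103]
ee_rot: [0.0, -0.035, 0.999, 0.0]
contact_force: [0.5, 4.4, -0.9]
width: 0.0491
gripper_force: 53.3
```

```bash
python3 st.py
```

```text
t 5.05 pos [465.  193.8 110.3] yaw_y 94.01 F [ 0.5  4.4 -0.9] M [ 0.349 -0.268 -0.069] w 49.1 g 53.330490589141846 q6 -1.385
```

Request:
send_rows(
  steps=[-1, 0, 0, 0, -3, -1, 0, 0, 0, -3, -1, 0, 0, 0, -3, -1, 0, 0, 0, -3],
)

```text
clock: 5.45
position: [0.4651, 0.194, 0.1103]
ee_rot: [0.001, -0.139, 0.99, 0.0]
contact_force: [1.0, 4.6, -1.6]
width: 0.0495
gripper_force: 53.3
```

```bash
python3 st.py
```

```text
t 5.45 pos [465.1 194.  110.3] yaw_y 106.01 F [ 1.   4.6 -1.6] M [ 0.435 -0.308 -0.044] w 49.5 g 53.288758993148804 q6 -1.594
```

Request:
send_rows(
  steps=[-1, 0, 0, 0, -3, -1, 0, 0, 0, -3, -1, 0, 0, 0, -3, -1, 0, 0, 0, -3],
)

```text
clock: 5.85
position: [0.465, 0.1941, 0.1103]
ee_rot: [0.001, -0.242, 0.97, 0.001]
contact_force: [0.1, 5.4, -0.5]
width: 0.0491
gripper_force: 53.3
```

```bash
python3 st.py
```

```text
t 5.85 pos [465.  194.1 110.3] yaw_y 118.0 F [ 0.1  5.4 -0.5] M [ 0.454 -0.327  0.017] w 49.1 g 53.25580716133118 q6 -1.804
```

Request:
send_rows(
  steps=[-1, -0.07, 0.13, 0, -2, -1, 0, 0, 0, 0],
)

```text
clock: 6.05
position: [0.465, 0.1943, 0.1102]
ee_rot: [0.0, -0.258, 0.966, -0.001]
contact_force: [1.1, 0.8, -1.0]
width: 0.0494
gripper_force: 53.3
```

```bash
python3 st.py
```

```text
t 6.05 pos [465.  194.3 110.2] yaw_y 119.93 F [ 1.1  0.8 -1. ] M [-0.176 -0.436  0.003] w 49.4 g 53.32017481327057 q6 -1.834
```

Request:
send_rows(
  steps=[-1, 0, 0, -0.25, 0, -1, 0, 0, -0.25, 0, -1, 0, 0, -0.25, 0, -1, 0, 0, -0.25, 0],
)

```text
clock: 6.45
position: [0.465, 0.1944, 0.1203]
ee_rot: [0.0, -0.258, 0.966, -0.001]
contact_force: [3.4, -0.5, -6.4]
width: 0.0492
gripper_force: 52.7
```

```bash
python3 st.py
```

```text
t 6.45 pos [465.  194.4 120.3] yaw_y 119.9 F [ 3.4 -0.5 -6.4] M [-0.524 -0.937 -0.05 ] w 49.2 g 52.71247208118439 q6 -1.834
```

Request:
send_rows(
  steps=[-1, 0, 0, -0.5, 0, -1, 0, 0, -0.5, 0, -1, 0, 0, -0.5, 0, -1, 0, 0, -0.5, 0, -1, 0, 0, -0.5, 0, -1, 0, 0, -0.4, 0, -1, 0, 0, -0.3, 0, -1, 0, 0, -0.1, 0, -1, 0, 0, 0, 0],
)

```text
clock: 7.35
position: [0.465, 0.1945, 0.1539]
ee_rot: [0.0, -0.258, 0.966, -0.001]
contact_force: [4.2, -3.8, -3.2]
width: 0.0492
gripper_force: 52.9
```

```bash
python3 st.py
python3 - <<'E'
from h import *
import pickle
s=pickle.load(open('scene0.pkl','rb'))
for n,xy,z in(('o',(.4647,.1936),.148),('g',(.4787,-.2624),.1917)):
    for k,h in(('far rim',0),('axis top',0),('capbot',.032),('collartop',.0)):
        pass
    print(n,'axis px: top',proj(s,[*xy,z]).round(1),'z-.032',proj(s,[*xy,z-.032]).round(1),'z-.104',proj(s,[*xy,z-.104]).round(1))
    u0,v0=proj(s,[*xy,z]); u1,v1=proj(s,[*xy,z-.14])
    for v in range(int(v0)-14,int(v0)+75):
        uc=u0+(u1-u0)*(v-v0)/(v1-v0); 
        m=cv2.getRectSubPix(s['color'][:,:,::-1].copy(),(7,1),(float(uc),float(v)))[0].mean(0).round().astype(int)
        print(v,*m[::-1],end=' | ')
    print()
E
```

```text
t 7.35 pos [465.  194.5 153.9] yaw_y 119.91 F [ 4.2 -3.8 -3.2] M [-1.14  -0.996  0.051] w 49.2 g 52.9378867149353 q6 -1.834
o axis px: top [193.1 227.5] z-.032 [194.7 240.8] z-.104 [198.1 269.4]
213 160 166 167 | 214 160 166 167 | 215 160 167 167 | 216 158 165 165 | 217 159 165 165 | 218 159 165 165 | 219 160 166 166 | 220 158 165 165 | 221 158 164 163 | 222 152 157 157 | 223 62 65 65 | 224 35 37 37 | 225 45 47 46 | 226 42 43 43 | 227 24 26 26 | 228 21 22 22 | 229 21 22 22 | 230 21 23 23 | 231 21 22 22 | 232 21 22 23 | 233 20 20 21 | 234 37 26 20 | 235 171 82 24 | 236 175 84 24 | 237 146 68 19 | 238 115 55 18 | 239 104 50 18 | 240 107 52 18 | 241 105 51 18 | 242 109 52 18 | 243 109 52 18 | 244 136 64 19 | 245 156 73 20 | 246 145 67 18 | 247 102 46 12 | 248 107 68 43 | 249 136 137 134 | 250 158 164 162 | 251 161 167 165 | 252 161 167 165 | 253 160 167 165 | 254 161 167 165 | 255 160 167 165 | 256 160 167 165 | 257 160 167 164 | 258 160 167 165 | 259 161 167 165 | 260 160 167 165 | 261 160 166 164 | 262 160 167 164 | 263 159 166 164 | 264 160 166 164 | 265 160 166 164 | 266 160 166 164
[... 1313 characters left out ...]
| 196 131 136 135 | 197 131 137 135 | 198 131 137 135 | 199 131 137 135 | 200 131 136 134 | 201 73 76 76 | 202 30 31 32 | 203 17 17 19 | 204 11 12 13 | 205 11 11 13 | 206 11 11 13 | 207 11 11 13 | 208 16 17 19 | 209 38 40 43 | 210 58 61 65 | 211 77 80 86 | 212 78 81 87 | 213 65 67 72 | 214 83 87 92 | 215 82 86 91 | 216 68 71 76 | 217 83 86 92 | 218 84 88 94 | 219 70 73 78 | 220 84 88 94 | 221 83 86 93 | 222 50 52 57 | 223 82 86 92 | 224 72 75 80 | 225 64 66 71 | 226 57 60 64 | 227 57 59 63 | 228 67 70 74 | 229 69 72 77 | 230 70 74 79 | 231 71 74 79 | 232 71 74 79 | 233 71 74 79 | 234 70 73 79 | 235 65 67 72 | 236 48 50 53 | 237 37 39 41 | 238 124 129 130 | 239 157 163 164 | 240 159 165 166 |
```

Run:
```python
from h import *
import pickle
from scipy.optimize import brentq
s=pickle.load(open('scene0.pkl','rb')); C=s['T'][:3,3]
def z(xy,r,row):
    d=np.array(xy)-C[:2]; d/=np.linalg.norm(d); p=np.array(xy)+r*d
    return brentq(lambda z:proj(s,[*p,z])[1]-row,0,.3)
o=(.4648,.1940); g=(.4787,-.2624)
for n,r,a,b in(('far rim',.0235,222.55,163.55),('rubber near(top-6)',-.0235,234.44,171.35),('capbot',-.026,248.5,183.75),('collar',-.0185,269.15,200.95),('footnear',-.05,298.7,237.6)):
    za,zb=z(o,r,a),z(g,r,b); print(n,round(za,4),round(zb,4),'diff',round(zb-za,4))
for dx in((.002,0),(0,.002)): print(dx, z((g[0]+dx[0],g[1]+dx[1]),.0235,163.55)-z(g,.0235,163.55))
# foot in top view: grey & orange check of axis
```

```text
far rim 0.1484 0.1916 diff 0.0432
rubber near(top-6) 0.1437 0.1854 diff 0.0417
capbot 0.1119 0.1518 diff 0.0399
collar 0.0566 0.0991 diff 0.0426
footnear 0.0021 0.0032 diff 0.0011
(0.002, 0) -0.0005273037576880024
(0, 0.002) 0.00037586626080576835
```

```bash
python3 - <<'E'
from h import *
from scipy.optimize import brentq
import pickle
s=save('scene','scene3'); pickle.dump(s,open('s3.pkl','wb')); C=s['T'][:3,3]; xy=(.465,.1943)
def z(xy,r,row):
    d=np.array(xy)-C[:2]; d/=np.linalg.norm(d); p=np.array(xy)+r*d
    return brentq(lambda z:proj(s,[*p,z])[1]-row,0,.3)
u0,v0=proj(s,[*xy,.1917]); u1,v1=proj(s,[*xy,.05])
print(u0,v0)
L=[]
for v in range(int(v0)-12,int(v0)+60):
    uc=u0+(u1-u0)*(v-v0)/(v1-v0)
    m=cv2.getRectSubPix(s['color'].copy(),(7,1),(float(uc),float(v)))[0].mean(0).round().astype(int); print(v,*m,end=' | ')
E
cp pics/scene3.png /tmp/; python3 -c "
import cv2;i=cv2.imread('pics/scene3.png');cv2.imwrite('pics/c3.png',cv2.resize(i[150:270,135:255],(600,600),interpolation=cv2.INTER_CUBIC))"
```

```text
190.43782377063673 208.60090700567068
196 64 66 65 | 197 60 62 60 | 198 55 57 55 | 199 58 59 57 | 200 54 55 54 | 201 55 56 55 | 202 65 66 63 | 203 104 107 105 | 204 133 138 137 | 205 67 69 69 | 206 53 53 52 | 207 42 42 42 | 208 25 26 25 | 209 14 15 15 | 210 12 12 12 | 211 11 12 12 | 212 11 11 12 | 213 11 12 12 | 214 10 10 11 | 215 10 9 10 | 216 62 31 10 | 217 95 43 12 | 218 85 39 11 | 219 60 29 10 | 220 48 24 10 | 221 47 23 9 | 222 49 25 10 | 223 48 24 10 | 224 50 25 10 | 225 53 27 11 | 226 82 37 10 | 227 87 39 10 | 228 82 37 9 | 229 80 36 10 | 230 80 42 17 | 231 88 87 83 | 232 89 93 91 | 233 90 93 92 | 234 89 93 92 | 235 90 94 92 | 236 89 93 92 | 237 89 93 92 | 238 89 93 92 | 239 89 93 92 | 240 89 93 92 | 241 89 93 92 | 242 89 93 92 | 243 89 92 91 | 244 89 92 91 | 245 89 92 91 | 246 88 92 91 | 247 88 92 91 | 248 89 92 91 | 249 88 92 91 | 250 88 92 91 | 251 87 91 90 | 252 55 57 57 | 253 19 20 20 | 254 10 9 11 | 255 9 9 10 | 256 7 7 9 | 257 7 8 9 | 258 8 8 9 | 259 7 7 8 | 260 7 7 9 | 261 28 29 31 | 262 41 42 45 | 263 55 57 61 | 264 58 60 65 | 265 58 60 64 | 266 45 47 50 | 267 54 56 61 |
```

View pics/c3.png

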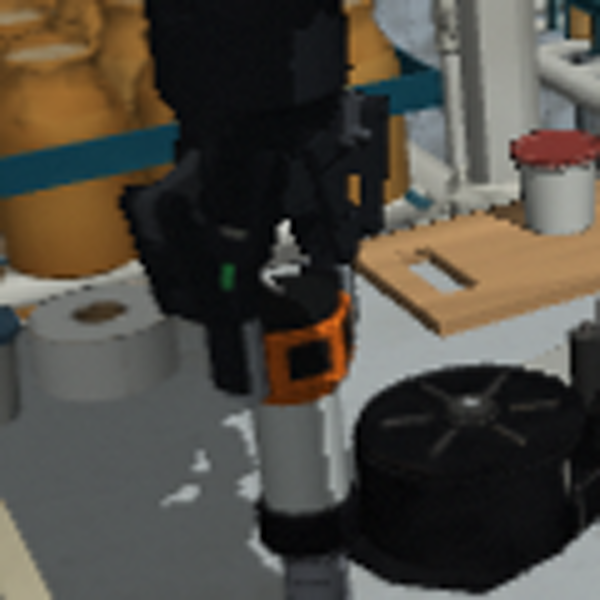

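Run:
```python
from h import *
from scipy.optimize import brentq
import pickle
s=pickle.load(open('s3.pkl','rb')); C=s['T'][:3,3]
def z(xy,r,row):
    d=np.array(xy)-C[:2]; d/=np.linalg.norm(d); p=np.array(xy)+r*d
    return brentq(lambda z:proj(s,[*p,z])[1]-row,0,.3)
o=(.465,.1943)
print(z(o,-.0185,252.1),z(o,-.0185,269.15), z(o,-.0235,215.7), z(o,-.026,230.5))
# grey foot/axis from top view: fit dark foot blob
t=pickle.load(open('top0.pkl','rb'))
for p in ((o[0],o[1],0),(.4787,-.2624,0)): print(proj(t,p))
```

```text
0.09897814521010329 0.05655997923007316 0.18633614653610373 0.15411621548017207
[163.434464   237.67886777]
[354.84411011 234.26564686]
```

```bash
python3 st.py
python3 - <<'E'
import pickle,cv2,numpy as np
t=pickle.load(open('top0.pkl','rb'))['color']
for u,v in((165,240),(355,235)):
    print([int(x) for x in t[v+8,u-32:u+33].max(1)]); print([int(x) for x in t[v-30:v+31,u].max(1)])
E
```

```text
t 7.4 pos [465.  194.5 154. ] yaw_y 119.92 F [ 4.  -3.4 -2.6] M [-1.063 -0.954  0.004] w 49.2 g 52.938255071640015 q6 -1.834
[111, 111, 111, 111, 111, 114, 111, 109, 110, 115, 112, 82, 49, 52, 55, 55, 53, 57, 57, 56, 56, 56, 52, 56, 58, 59, 54, 74, 90, 91, 92, 91, 89, 96, 98, 91, 93, 92, 96, 91, 92, 89, 95, 93, 92, 90, 83, 84, 51, 119, 155, 156, 156, 158, 162, 160, 160, 163, 163, 161, 161, 161, 159, 163, 162]
[112, 108, 108, 109, 109, 108, 109, 76, 50, 58, 55, 57, 58, 53, 56, 53, 61, 57, 50, 37, 24, 27, 38, 57, 62, 65, 67, 79, 81, 72, 75, 62, 37, 31, 28, 73, 69, 73, 89, 97, 92, 95, 88, 92, 91, 92, 94, 99, 88, 52, 109, 110, 112, 110, 108, 110, 109, 109, 110, 107, 107]
[161, 157, 157, 159, 162, 165, 164, 164, 162, 162, 161, 162, 161, 122, 72, 79, 91, 94, 95, 97, 97, 96, 97, 93, 94, 94, 98, 95, 91, 86, 80, 74, 82, 84, 87, 86, 85, 77, 82, 88, 90, 96, 95, 91, 91, 89, 93, 93, 93, 91, 86, 90, 119, 161, 160, 164, 164, 163, 160, 163, 164, 161, 161, 163, 163]
[116, 113, 116, 116, 117, 113, 116, 115, 94, 64, 64, 66, 66, 67, 68, 69, 66, 68, 72, 60, 48, 46, 50, 48, 51, 65, 67, 70, 67, 67, 53, 48, 48, 46, 62, 88, 95, 93, 82, 92, 98, 102, 99, 99, 98, 98, 96, 100, 102, 92, 78, 127, 160, 162, 163, 161, 160, 163, 158, 162, 155]
```

The fingers hold the cap at (305,350), and the collar edge height matches the grey rest's within about 1 mm. I'll fine-adjust, recentre, then start turning clockwise.

Request:
send_rows(
  steps=[-1, -0.06, -0.16, 0.06, 0, -1, 0, 0, 0, 0],
)

```text
clock: 7.6
position: [0.4652, 0.1943, 0.1531]
ee_rot: [-0.001, -0.258, 0.966, 0.001]
contact_force: [-0.4, 0.8, -0.4]
width: 0.0492
gripper_force: 53.4
```

```bash
python3 st.py
```

```text
t 7.6 pos [465.2 194.3 153.1] yaw_y 119.88 F [-0.4  0.8 -0.4] M [-0.68  -0.456  0.051] w 49.2 g 53.35887908935547 q6 -1.837
```

Request:
send_rows(
  steps=[-1, 0, 0, 0, 3, -1, 0, 0, 0, 3, -1, 0, 0, 0, 3, -1, 0, 0, 0, 3],
)

```text
clock: 8.0
position: [0.4651, 0.1942, 0.1529]
ee_rot: [-0.001, -0.155, 0.988, 0.0]
contact_force: [1.0, -0.5, -0.0]
width: 0.049
gripper_force: 53.3
```

```bash
python3 st.py
```

```text
t 8.0 pos [465.1 194.2 152.9] yaw_y 107.79 F [ 1.  -0.5 -0. ] M [-0.761 -0.358  0.041] w 49.0 g 53.34302365779877 q6 -1.625
```

Request:
send_rows(
  steps=[-1, 0, 0, 0, 3, -1, 0, 0, 0, 3, -1, 0, 0, 0, 3, -1, 0, 0, 0, 3],
)

```text
clock: 8.4
position: [0.4651, 0.194, 0.1529]
ee_rot: [-0.001, -0.05, 0.999, 0.0]
contact_force: [1.0, -1.2, 0.1]
width: 0.049
gripper_force: 53.3
```

```bash
python3 st.py
```

```text
t 8.4 pos [465.1 194.  152.9] yaw_y 95.79 F [ 1.  -1.2  0.1] M [-0.739 -0.286  0.07 ] w 49.0 g 53.34128022193909 q6 -1.416
```

Request:
send_rows(
  steps=[-1, 0, 0, 0, 3, -1, 0, 0, 0, 3, -1, 0, 0, 0, 3, -1, 0, 0, 0, 3],
)

```text
clock: 8.8
position: [0.465, 0.1939, 0.1529]
ee_rot: [-0.001, 0.054, 0.999, -0.0]
contact_force: [1.0, -0.8, 0.2]
width: 0.0494
gripper_force: 53.3
```

```bash
python3 st.py
```

```text
t 8.8 pos [465.  193.9 152.9] yaw_y 83.79 F [ 1.  -0.8  0.2] M [-0.865 -0.28   0.034] w 49.4 g 53.33942234516144 q6 -1.206
```

Request:
send_rows(
  steps=[-1, 0, 0, 0.1, 0, -1, 0, 0, 0.1, 0],
)

```text
clock: 9.0
position: [0.4651, 0.1939, 0.1507]
ee_rot: [-0.001, 0.053, 0.999, 0.0]
contact_force: [-0.8, -1.9, 0.2]
width: 0.0493
gripper_force: 53.4
```

Request:
send_rows(
  steps=[-1, 0, 0, -0.1, 0, -1, 0, 0, -0.1, 0],
)

```text
clock: 9.2
position: [0.465, 0.1939, 0.1519]
ee_rot: [-0.001, 0.053, 0.999, -0.0]
contact_force: [-0.3, -0.7, -5.5]
width: 0.0493
gripper_force: 52.8
```

Request:
send_rows(
  steps=[-1, 0, 0, 0, 3, -1, 0, 0, 0, 3, -1, 0, 0, 0, 3, -1, 0, 0, 0, 3],
)

```text
clock: 9.6
position: [0.465, 0.1937, 0.1521]
ee_rot: [-0.001, 0.158, 0.987, -0.0]
contact_force: [-0.3, -0.5, -4.1]
width: 0.0494
gripper_force: 52.8
```

```bash
python3 st.py
```

```text
t 9.6 pos [465.  193.7 152.1] yaw_y 71.8 F [-0.3 -0.5 -4.1] M [-0.657 -0.056  0.13 ] w 49.4 g 52.79475510120392 q6 -0.997
```

Request:
send_rows(
  steps=[-1, 0, 0, 0.1, 0, -1, 0, 0, 0.1, 0],
)

```text
clock: 9.8
position: [0.4651, 0.1937, 0.1509]
ee_rot: [-0.001, 0.157, 0.988, -0.0]
contact_force: [-2.0, -1.4, 2.1]
width: 0.0494
gripper_force: 53.6
```

Request:
send_rows(
  steps=[-1, 0, 0, -0.1, 0, -1, 0, 0, -0.1, 0],
)

```text
clock: 10.0
position: [0.4651, 0.1937, 0.1517]
ee_rot: [-0.001, 0.157, 0.988, -0.0]
contact_force: [-1.1, -0.5, -6.6]
width: 0.0496
gripper_force: 52.4
```

Request:
send_rows(
  steps=[-1, 0, 0, -0.15, 0, -1, 0, 0, 0, 3, -1, 0, 0, 0, 3, -1, 0, 0, 0, 3],
)

```text
clock: 10.4
position: [0.4652, 0.1936, 0.1539]
ee_rot: [-0.001, 0.235, 0.972, -0.0]
contact_force: [-1.8, -1.0, -6.2]
width: 0.0493
gripper_force: 52.7
```

```bash
python3 st.py
```

```text
t 10.4 pos [465.2 193.6 153.9] yaw_y 62.82 F [-1.8 -1.  -6.2] M [-0.849  0.622  0.215] w 49.3 g 52.73879528045654 q6 -0.84
```

Request:
send_rows(
  steps=[-1, 0, 0, 0, 2, -1, 0, 0, 0, 2],
)

```text
clock: 10.6
position: [0.4651, 0.1935, 0.1539]
ee_rot: [-0.001, 0.269, 0.963, -0.001]
contact_force: [-1.4, -2.2, -5.0]
width: 0.0493
gripper_force: 52.7
```

```bash
python3 st.py
```

```text
t 10.6 pos [465.1 193.5 153.9] yaw_y 58.85 F [-1.4 -2.2 -5. ] M [-0.668  0.456  0.153] w 49.3 g 52.72054195404053 q6 -0.771
```

Request:
send_rows(
  steps=[-1, 0, 0, 0.1, 0, -1, 0, 0, 0.1, 0, -1, 0, 0, 0.1, 0],
)

```text
clock: 10.9
position: [0.4653, 0.1936, 0.1527]
ee_rot: [-0.0, 0.267, 0.964, -0.0]
contact_force: [-5.7, -1.8, 9.8]
width: 0.0491
gripper_force: 54.6
```

Request:
send_rows(
  steps=[-1, 0, 0, 0.1, 0, -1, 0, 0, 0, 0],
)

```text
clock: 11.1
position: [0.4652, 0.1936, 0.1508]
ee_rot: [-0.0, 0.267, 0.964, -0.0]
contact_force: [-4.2, -2.2, -1.0]
width: 0.0495
gripper_force: 53.3
```

Request:
send_rows(
  steps=[-1, 0, 0, -0.2, 2, -1, 0, 0, -0.1, 2, -1, 0, 0, 0, 2, -1, 0, 0, 0, 2],
)

```text
clock: 11.5
position: [0.4652, 0.1934, 0.1517]
ee_rot: [-0.001, 0.335, 0.942, -0.001]
contact_force: [-0.6, -1.5, -9.4]
width: 0.0494
gripper_force: 52.2
```

```bash
python3 st.py
```

```text
t 11.5 pos [465.2 193.4 151.7] yaw_y 50.9 F [-0.6 -1.5 -9.4] M [-0.628  0.315  0.362] w 49.4 g 52.17686355113983 q6 -0.632
```

Request:
send_rows(
  steps=[-1, 0, 0, -0.05, -4, -1, 0, 0, -0.05, -4, -1, 0, 0, -0.05, -4, -1, 0, 0, 0, -2, -1, 0, 0, 0, 0],
)

```text
clock: 12.0
position: [0.4652, 0.1937, 0.1537]
ee_rot: [-0.001, 0.217, 0.976, -0.0]
contact_force: [-2.8, -0.3, -8.9]
width: 0.0495
gripper_force: 52.4
```

```bash
python3 st.py
```

```text
t 12.0 pos [465.2 193.7 153.7] yaw_y 64.93 F [-2.8 -0.3 -8.9] M [-0.735  0.557  0.144] w 49.5 g 52.43321478366852 q6 -0.877
```

Request:
send_rows(
  steps=[-1, 0, 0, 0.12, 0, -1, 0, 0, 0, 3, -1, 0, 0, 0, 3, -1, 0, 0, 0, 3, -1, 0, 0, 0, 3, -1, 0, 0, 0, 3, -1, 0, 0, 0, 3],
)

```text
clock: 12.7
position: [0.4653, 0.1933, 0.1536]
ee_rot: [-0.0, 0.368, 0.93, -0.001]
contact_force: [-2.6, -3.2, -3.8]
width: 0.0493
gripper_force: 53.0
```

```bash
python3 st.py
```

```text
t 12.7 pos [465.3 193.3 153.6] yaw_y 46.81 F [-2.6 -3.2 -3.8] M [-0.863  1.005  0.368] w 49.3 g 53.02815020084381 q6 -0.561
```

Request:
send_rows(
  steps=[-1, 0, 0, 0.1, 0, -1, 0, 0, 0.1, 0, -1, 0, 0, 0, 0],
)

```text
clock: 13.0
position: [0.4652, 0.1933, 0.1532]
ee_rot: [-0.0, 0.367, 0.93, -0.001]
contact_force: [-7.0, -3.7, 7.8]
width: 0.0494
gripper_force: 54.3
```

Request:
send_rows(
  steps=[-1, 0, 0, 0.06, 0, -1, 0, 0, 0.06, 0, -1, 0, 0, 0, 0],
)

```text
clock: 13.3
position: [0.4653, 0.1932, 0.1531]
ee_rot: [0.0, 0.367, 0.93, -0.0]
contact_force: [-7.5, -3.8, 14.3]
width: 0.0493
gripper_force: 55.2
```

Request:
send_rows(
  steps=[-1, 0, 0, 0.04, 0, -1, 0, 0, 0, 0, -1, 0, 0, 0, 0],
)

```text
clock: 13.6
position: [0.4653, 0.1932, 0.153]
ee_rot: [0.0, 0.367, 0.93, -0.0]
contact_force: [-8.9, -4.5, 15.7]
width: 0.0491
gripper_force: 55.4
```

Request:
send_rows(
  steps=[-1, 0, 0, -0.1, 0, -1, 0, 0, -0.1, 0, -1, 0, 0, -0.12, 0, -1, 0, 0, 0, 0],
)

```text
clock: 14.0
position: [0.4652, 0.1932, 0.1534]
ee_rot: [-0.0, 0.367, 0.93, -0.001]
contact_force: [-4.9, -3.7, -0.9]
width: 0.049
gripper_force: 53.4
```

Request:
send_rows(
  steps=[-1, 0, 0, 0, 2, -1, 0, 0, 0, 2, -1, 0, 0, 0, 2, -1, 0, 0, 0, 0],
)

```text
clock: 14.4
position: [0.4655, 0.1932, 0.1533]
ee_rot: [-0.0, 0.415, 0.91, -0.001]
contact_force: [-3.4, -4.0, -0.7]
width: 0.0492
gripper_force: 53.4
```

```bash
python3 st.py
```

```text
t 14.4 pos [465.5 193.2 153.3] yaw_y 40.99 F [-3.4 -4.  -0.7] M [-1.059  1.26   0.576] w 49.2 g 53.3722186088562 q6 -0.459
```

Request:
send_rows(
  steps=[-1, -0.03, -0.16, 0, 0, -1, 0, 0, 0, 0],
)

```text
clock: 14.6
position: [0.4653, 0.193, 0.1534]
ee_rot: [0.0, 0.415, 0.91, 0.001]
contact_force: [-2.0, -1.1, -1.6]
width: 0.0492
gripper_force: 53.3
```

```bash
python3 st.py
```

```text
t 14.6 pos [465.3 193.  153.4] yaw_y 40.95 F [-2.  -1.1 -1.6] M [-0.633  1.177  0.684] w 49.2 g 53.30189824104309 q6 -0.461
```

Request:
send_rows(
  steps=[-0.2, 0, 0, 0, 0, 0, 0, 0, 0, 0, 0.4, 0, 0, 0, 0, 1, 0, 0, 0, 0, 1, 0, 0, 0, 0, 1, 0, 0, 0, 0, 1, 0, 0, 0, 0],
)

```text
clock: 15.3
position: [0.4654, 0.1927, 0.1533]
ee_rot: [0.0, 0.416, 0.91, 0.0]
contact_force: [-0.1, -0.2, 0.5]
width: 0.0854
gripper_force: 0.0
```

```bash
python3 st.py
```

```text
t 15.3 pos [465.4 192.7 153.3] yaw_y 40.88 F [-0.1 -0.2  0.5] M [-0.04  -0.012 -0.007] w 85.4 g 0.0 q6 -0.46
```

Request:
send_rows(
  steps=[1, 0, 0, -0.5, 0, 1, 0, 0, -1, 0, 1, 0, 0, -1.5, 0, 1, 0, 0, -2, 0, 1, 0, 0, -3, 0, 1, 0, 0, -2, 0, 1, 0, 0, -2, 0, 1, 0, 0, -1, 0, 1, 0, 0, 0, 0],
)

```text
clock: 16.2
position: [0.4659, 0.1928, 0.285]
ee_rot: [0.002, 0.415, 0.91, 0.001]
contact_force: [-0.4, -0.0, 0.7]
width: 0.0851
gripper_force: 0.0
```

Run:
```python
from h import *
s=save('scene','scene4')
xy=(.4652,.1938)
u0,v0=proj(s,[*xy,.1912]); u1,v1=proj(s,[*xy,.05])
for v in [*range(int(v0)-8,int(v0)+10),*range(247,258)]:
    uc=u0+(u1-u0)*(v-v0)/(v1-v0)
    m=cv2.getRectSubPix(s['color'].copy(),(7,1),(float(uc),float(v)))[0].mean(0).round().astype(int); print(v,*m,end=' | ')
i=s['color'][:,:,::-1]
cv2.imwrite('pics/c4.png',np.hstack([cv2.resize(np.ascontiguousarray(i[185:265,155:235]),(400,400),interpolation=cv2.INTER_CUBIC),cv2.resize(np.ascontiguousarray(i[145:225,312:392]),(400,400),interpolation=cv2.INTER_CUBIC)]))
```

```text
200 96 96 93 | 201 93 93 90 | 202 90 91 87 | 203 118 121 119 | 204 157 163 161 | 205 71 75 74 | 206 20 22 21 | 207 19 19 20 | 208 26 26 26 | 209 13 13 13 | 210 11 12 12 | 211 11 12 12 | 212 11 12 12 | 213 11 12 12 | 214 10 11 11 | 215 10 11 11 | 216 44 24 11 | 217 97 44 12 | 247 89 94 92 | 248 89 93 93 | 249 90 94 93 | 250 89 93 92 | 251 89 93 91 | 252 67 70 69 | 253 25 25 27 | 254 10 10 11 | 255 9 9 9 | 256 8 8 9 | 257 7 7 8 |
```

View pics/c4.png

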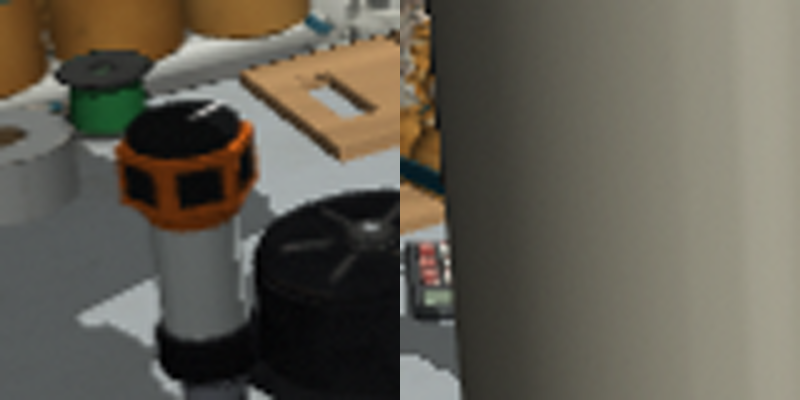

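```bash
python3 - <<'E'
from h import *
from scipy.optimize import brentq
import pickle
s=pickle.load(open('scene0.pkl','rb')); C=s['T'][:3,3]
def z(xy,r,row):
    d=np.array(xy)-C[:2]; d/=np.linalg.norm(d); p=np.array(xy)+r*d
    return brentq(lambda z:proj(s,[*p,z])[1]-row,0,.3)
o=(.465,.194); g=(.4787,-.2624)
print('rim',z(o,.0235,204.83),z(g,.0235,163.55),'rubber',z(o,-.0235,216.2),z(g,-.0235,171.35),'collar',z(o,-.0185,252.35),z(g,-.0185,200.95))
# top view parallax: disc centre offset from foot axis of each rest
E
python3 st.py
```

```text
rim 0.19007372140268697 0.1916265231540108 rubber 0.1851429048757704 0.18544316580093956 collar 0.09826791242474474 0.0991385820198649
t 16.25 pos [465.2 192.6 283.6] yaw_y 40.9 F [ 0.1 -0.1 -0.1] M [-0.028 -0.024 -0.045] w 85.2 g 0.0 q6 -0.46
```

The released rest, with its cap at (185,160) in the crop, stands at the set height. The arm hides the grey rest in this view. Compared with the grey edges from the first picture, the heights agree to about 1 mm. Handing in.

```bash
python3 -c "
from rig import *
print(sign_off())"
```

```text
the job is handed in; nothing more can be done
None
```

I freed the orange rest, raised it about 43 mm to within about 1 mm of the grey top by camera, locked it and let go at 16 s; it held a 15.7 N push before a last 6° of tightening, and I did not push-test it again after that.

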